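# Switch off the drill isolator and unload the vise

### The arm

A 6-joint arm with a two-finger parallel gripper is mounted at the origin on the work surface. World frame = base frame: x ahead of the robot, y to its left, z up, the work surface at z = 0. Lengths are in m, angles in rad, forces in N, time in s.
With the tool pointing down it reaches from about 0.425 to 0.95 m from the base axis. Payload 3.5 kg.
Tool frame: the origin (TCP) lies between the finger pads; the fingertips stand 19 mm ahead of it and the grasp point (between the pads) is the TCP; z points along the fingers, y is the line along which they close (so a half turn about z gives the same grasp; the last joint's range is limited). The gripper opens to 85 mm and grips with 20 to 120 N. Pads are 22 mm wide; open, the fingers measure 114 mm over their backs; the gripper's body (76 mm by 85 mm) begins 54 mm behind the grasp point. The pads swing forward as they close: fully open they stand 13 mm farther back than shut.
Start: joints at [1.116, 0.286, 1.577, -0, 1.279, -0.15], TCP at [0.203, 0.644, 0.25] pointing down, gripper open.
Joint ranges: [-2.77, 2.77], [-0.9, 2.22], [0.21, 2.48], [-1.53, 4.67], [0.24, 2.81], [-2.84, 2.84]. Speed limits (rad/s): [2.79, 2.79, 3.14, 3.14, 3.14, 3.14].

### API

Orientations are given as a unit quaternion [x, y, z, w].
In Python, from plant import monitor, eyes, ctrl gives the robot as it stands.
- The arm moves only by the shell command python3 -m handwheel 'ROWS' [FORCE]. ROWS is JSON, a list of rows, each a list of 7 numbers: the shift along the tool's x, y, z in units of 40 cm (1.0 is 40 cm), then the turn, a rotation vector about the tool's x, y, z in units of pi rad (1.0 is pi rad), then the opening, from -1 (shut) to 1 (fully open). A call has 1 to 12 rows; each row is the pose to reach, as a shift and turn from the pose commanded when the call began, along the tool's axes at that moment, turning the shorter way round; what a row does not reach only later rows make up. A row lasts 1/8 s, in which the tool goes at most 62.5 mm and 10.7 degrees, less where a joint would pass 70% of its speed; a pose out of reach is approached as far as the arm can. A call with a number of a shift or a turn outside -1 to 1 is refused whole. A call with a gripper value outside its range is refused whole. The fingers move at their own pace and stop on an object; FORCE is the grip in N (left out, the last holds). Time passes only in rows, so rows that repeat a pose let the fingers close. It gives the time, the measured TCP pose, the force, the opening and the grip force at its end, in the units of the state.
- monitor.get_state(): the state, without advancing time (a new reading comes with each control period).
- eyes.read_camera(name): name is "scene" or "top"; returns the picture (480x640x3 uint8, red, green, blue); there is no depth.
- eyes.camera_params(name): a dict with "K" (3x3 intrinsics, pixels), "k1" (the pictures are not rectified: a ray, as slopes to the right and down, at radius r is drawn at 1 + k1 r^2 times it, then the intrinsics apply), "R" (3x3) and "t" (3): a world point X has camera coordinates R X + t. Camera axes: x right, y down, z forward; pixel columns grow to the right and rows downward; lengths in m; the calibration is good to about 2 mm. A picture is of the moment at which its call begins. camera_params takes no time and is no camera call.
- ctrl.sign_off(): hands the job in; it is judged then, once.
The state is a dict: "time": time; "qpos": joint angles; "dq": joint speeds; "joint_efforts": joint torques, N m; "eef_pos": TCP position; "tcp_rot": TCP orientation; "contact_force": force on the tool from outside, world axes, zero at the start; "wrist_torque": the same for the moment, N m; "opening": opening from 0.0 (shut) to 1.0 (fully open); "finger_force": force on a finger pad.
Only numpy, scipy, OpenCV 4.12 (cv2) and the standard library are available. Lean on these libraries where they do the work, as an engineer would, in place of code of your own. Each camera call takes 0.05 s, during which the arm holds its last target. There are 200 camera calls.

### The job

The drilling is finished: first turn the red isolator handle clockwise from the green mark all the way to its off stop at the red mark, and leave it off. Then slide the vise jaw fully open and leave it open, lift the aluminium bracket out and set it down (do not drop it) flat on its base on the floor of the green tray, beside the spacer that is already there. Leave the spacer and all the other things on the bench where they are.

Things in the scene. Friction and masses are not known exactly. Their poses are not given: they have to be found in the camera images.
- console: fixed isolator stand, left or right on the bench: grey enclosure 135 mm wide, 155 mm along its slope, 60 mm deep. Its face's normal leans 0.70 rad (40 degrees) from vertical towards the console's -x side (the robot's side). Origin: on the bench, 115 mm straight below the point where the handle's axis meets the face; x level, away from the robot, z up
- guard (a point): middle of the outer crossbar of the steel guard hoop (8 mm bar, 128 mm wide over all), which stands square to the face 86 mm up the slope from the handle's axis and reaches 104 mm out; a second crossbar is 55 mm out. It overhangs the handle: a vertical tool is blocked, the tool must come in along the handle's axis. Axes as the console's
- isolator (a joint): angle of the isolator handle: 0 = on (pointer to the green mark at the top of the slope), 1.05 rad = off (stop at the red mark), growing clockwise as seen looking at the face. It is over-centre: released before about the middle it snaps back to on, past it it snaps to off. Turning it takes under 0.1 N m
- isolator_grip (a point): point on the axis of the red handle, 34 mm out from the face. The frame turns with the handle: z along the axis, out of the face; x along the handle bar to its white pointer end (up the slope when on); y across the bar. The bar is 62 mm long (x), 13 mm thick (y), and stands 8 to 42 mm out from the face, over a round yellow plate of 72 mm diameter
- vise: blue drill vise fixed to the bench, on the other side from the isolator. Origin: on the bench, under the middle of the place where the bracket is held; x away from the robot (along the slide), y along the jaws, z up. The bed is 80 mm wide, 45 mm high, from x = -125 to +75 mm. The fixed jaw is at x = +35 to +66 mm, its top at 65 mm
- jaw (a joint): travel of the sliding dark steel jaw, m: 0 = closed on the bracket, 0.045 = fully open. It slides along the vise's -x (towards the robot) with about 4 N of friction and stays where it is left. Closed, its face is at x = -35.5 mm and a lip reaches 6 mm over the edge of the bracket's base, holding it down until the jaw is opened; its top is 64 mm above the bench
- jaw_grip (a point): point in the black upright grip on the sliding jaw, 97 mm above the bench; axes as the vise's. The grip is 20 mm (x) by 14 mm (y) and stands from 63 to 113 mm above the bench; closed, it is 58 mm to the -x side of the bracket's centre
- bracket: aluminium bracket, about 0.2 kg: base plate 70 (x) x 60 (y) x 8 mm with an upright lug in the middle, 40 (x) x 12 (y) mm, its top 54 mm above the underside, with a cross hole. Origin: centre of the underside, z up. At the start it lies in the vise on the bed, its underside 45 mm above the bench, its axes nearly the vise's
- tray: green open tray fixed to the bench between the isolator and the vise, 200 (x) x 150 (y) x 30 mm high, walls and floor 5 mm thick. Origin: centre of its underside. The spacer stands in its +x part (x from about 45 mm); the -x part is free
- spacer: finished round steel spacer, 34 mm diameter x 30 tall, standing in the far part of the tray; origin: centre of its underside
- wrench: steel spanner 170 mm long lying on the bench in front; origin under its middle
- brush: chip brush 180 mm long with a pale wooden handle lying on the bench in front; origin under its middle
- sprayer: yellow bottle 66 mm diameter x 190 tall; origin: centre of its underside
- oilcan: can with a blue label, 72 mm diameter x 110 tall; origin: centre of its underside
- mug: blue mug 80 mm diameter x 90 tall; origin: centre of its underside
- hammer: hammer 260 mm long lying across the back of the bench; origin under its middle
Mind the look-alikes: they are no part of the job. What is shaped like the bracket but turquoise or yellow is not meant.

How it is judged:
By the outcome, as a careful person would: the job done as asked, in the order asked, and still so for the second after the job is handed in, with the robot touching nothing.
It also fails if it takes over 62 s, if anything falls off the work surface, if the arm or the gripper's body presses on something with over 40 N, if the wrist force passes 120 N, or if a joint passes its speed limit or range.

## Working session

There is one attempt and no reset: what is moved stays moved. The work goes in short steps, Python scripts to look and compute and a shell command to move; the robot and the scene stay as the last step left them, time stands still between calls to the robot, and variables do not carry over. Pictures are saved under pics/ and viewed, at most 13 in all, crops included, and the job is handed in when it is done.

```bash
ls; mkdir -p pics; python3 - <<'E'
from plant import monitor, eyes, ctrl
import cv2
for n in ("scene","top"):
    cv2.imwrite(f"pics/{n}0.png", eyes.read_camera(n)[:,:,::-1])
    p=eyes.camera_params(n); print(n,{k:(v.round(4).tolist() if hasattr(v,'round') and hasattr(v,'tolist') else v) for k,v in p.items()})
print(monitor.get_state())
E
```

```text
pics
scene {'K': [[615.9553, 0.0, 324.4358], [0.0, 615.9553, 235.5984], [0.0, 0.0, 1.0]], 'k1': -0.047849559346813064, 'R': [[0.8259, 0.5636, -0.0166], [0.3044, -0.4704, -0.8283], [-0.4746, 0.679, -0.5601]], 't': [-0.4659, -0.0437, 1.8805]}
top {'K': [[481.5426, 0.0, 319.2803], [0.0, 481.5426, 244.9529], [0.0, 0.0, 1.0]], 'k1': -0.0650445582738642, 'R': [[-0.0886, -0.996, -0.0077], [-0.9716, 0.0881, -0.2198], [0.2196, -0.012, -0.9755]], 't': [0.0367, 0.5945, 1.361]}
{'time': 0.1, 'qpos': array([ 1.11599293e+00,  2.87091915e-01,  1.57803091e+00, -2.72494970e-05,
        1.27859504e+00, -1.50032704e-01]), 'dq': array([-0.00159131, -0.00240197, -0.00331471, -0.00131415, -0.00021457,
       -0.00191485]), 'joint_efforts': array([ 1.08954046e-03, -4.07295263e+01, -2.93699098e+01, -1.18130688e-04,
        3.40191153e-03,  5.65725685e-06]), 'eef_pos': array([0.20230317, 0.6433911 , 0.24907539]), 'tcp_rot': array([ 1.51792289e-01,  9.88411843e-01, -1.01826449e-03, -3.04022877e-04]), 'contact_force': array([ 0.63694456, -0.91480147, -0.0197337 ]), 'wrist_torque': array([-0.00430446,  0.0200973 , -0.00726776]), 'finger_force': 0.0, 'opening': 0.9958054882608033}
```

View pics/scene0.png

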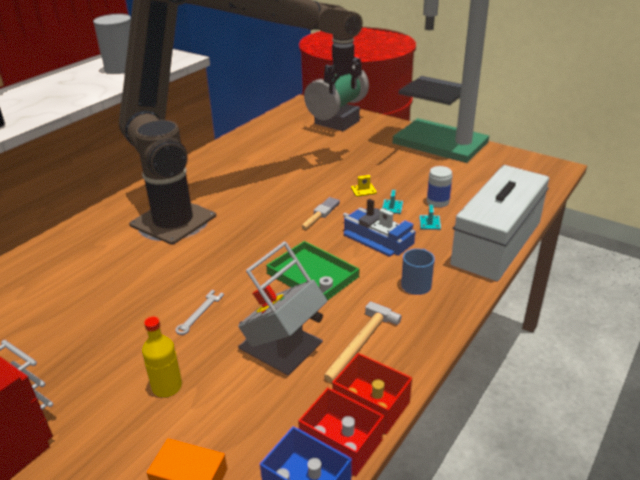

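View pics/top0.png

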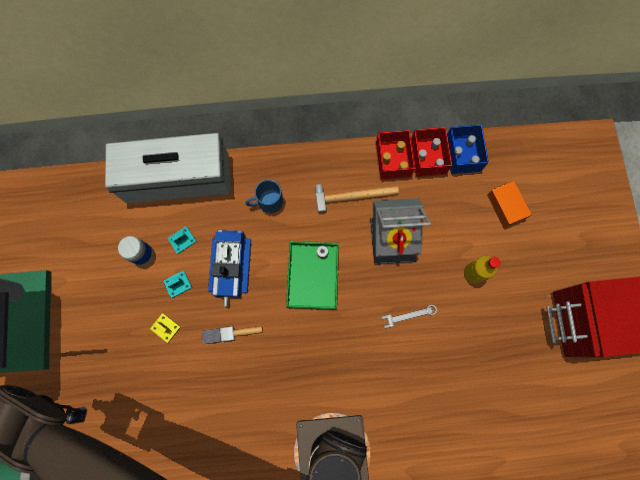

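Top view: image up is +x and right is -y. The aluminium bracket is the silver one in the blue vise at top (228,253) / scene (386,222). Look-alikes are turquoise at top (182,240) and (177,285) and yellow at (165,327); the drill press at left and the red bins have nothing to do with the job. The isolator is at top (400,238), the tray at (313,276) with the spacer at (322,252). Next, close crops.

```bash
cat > h.py <<'E'
import numpy as np, cv2
from plant import monitor, eyes
from scipy.optimize import least_squares
P={n:eyes.camera_params(n) for n in("scene","top")}
def proj(n,X):
    p=P[n]; c=np.atleast_2d(X)@np.array(p["R"]).T+p["t"]; s=c[:,:2]/c[:,2:]
    s=s*(1+p["k1"]*(s**2).sum(1,keepdims=True)); K=np.array(p["K"])
    return s*[K[0,0],K[1,1]]+K[:2,2]
def at(n,uv,z):  # world point at height z on pixel
    r=least_squares(lambda a:proj(n,[a[0],a[1],z])[0]-uv,[.6,0]); return np.r_[r.x,z]
def tri(a,b):  # scene px, top px
    r=least_squares(lambda X:np.r_[proj("scene",X)[0]-a,proj("top",X)[0]-b],[.6,0,.1]); return r.x,np.abs(r.fun).max()
def tile(im,x,y,w,h,s):
    t=cv2.resize(im[y:y+h,x:x+w],None,fx=s,fy=s,interpolation=cv2.INTER_CUBIC)
    for i in range(0,w,10): cv2.putText(t,str(x+i),(i*s,8),0,.3,(255,255,255),1); cv2.line(t,(i*s,8),(i*s,14),(255,255,255),1)
    for i in range(10,h,10): cv2.putText(t,str(y+i),(0,i*s),0,.3,(255,255,255),1)
    return t
E
python3 - <<'E'
from h import *
t=cv2.imread("pics/top0.png"); s=cv2.imread("pics/scene0.png")
cv2.imwrite("pics/c1.png",np.hstack([tile(t,200,222,66,100,6),tile(t,367,190,66,100,6)]))
a=tile(s,335,190,95,65,6);
cv2.imwrite("pics/c2.png",np.hstack([cv2.copyMakeBorder(tile(s,336,192,85,65,5),0,275,0,0,0),tile(s,235,240,75,120,5)]))
E
```

```text
(no output)
```

View pics/c1.png

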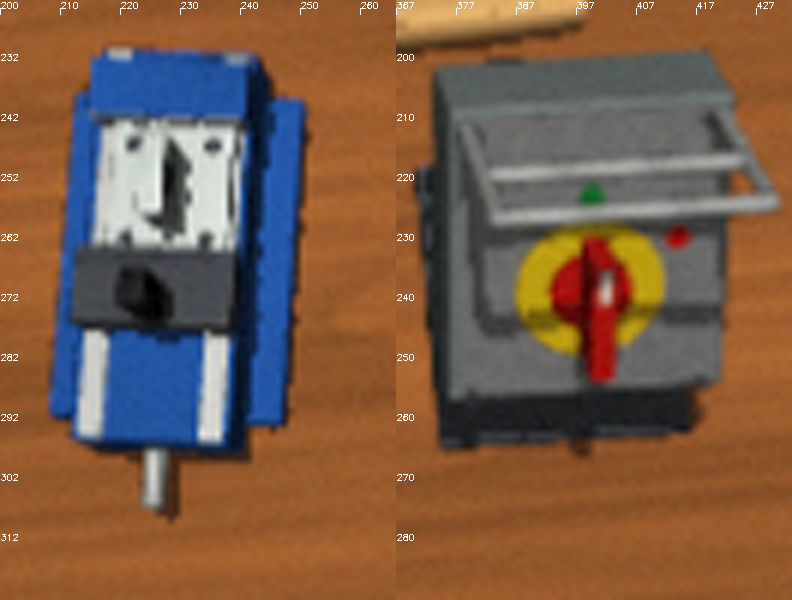

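View pics/c2.png

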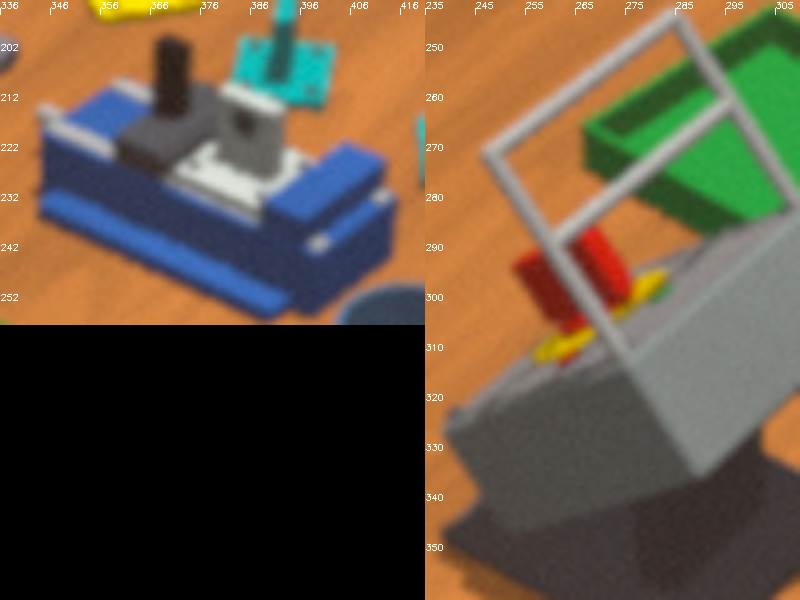

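The crops confirm the silver bracket in the vise (lug top at about scene (386,212), grip top at scene (370.6,200.4)/top (222,268)). The red handle points at the green mark, with hoop corners at top (383.5,226)/(430.5,223) and scene (248,270)/(285,243). Now I fit the poses.

```bash
cat > fit.py <<'E'
from h import *
S,C=np.sin(.7),np.cos(.7)
N=np.array([-S,0,C]);U=np.array([C,0,S])
def cp(u,v,n): return np.array([0,v,.115])+u*U+n*N
def W(p,X): c,s=np.cos(p[2]),np.sin(p[2]); X=np.atleast_2d(X); return np.c_[p[0]+c*X[:,0]-s*X[:,1],p[1]+s*X[:,0]+c*X[:,1],X[:,2]]
def fit(obs,p0):
    f=lambda p:np.concatenate([proj(n,W(p,X))[0]-uv for n,X,uv in obs])
    r=least_squares(f,p0,loss="soft_l1"); return r.x,f(r.x).reshape(-1,2)
if __name__=="__main__":
    obs=[("top",cp(.086,.06,.104),(383.5,225.8)),("top",cp(.086,-.06,.104),(430.5,223.3)),("top",cp(.086,.06,.055),(382.3,219.2)),("top",cp(.086,-.06,.055),(425.5,216.7)),
    ("scene",cp(.086,-.06,.104),(248,270.4)),("scene",cp(.086,.06,.104),(285,243)),("scene",cp(.086,-.06,.055),(261.4,289)),("scene",cp(.086,.06,.055),(297,260.6)),
    ("top",cp(0,0,.004),(399.3,238.3))]
    pc,e=fit(obs,[.6,-.22,0]); print("console",pc.round(4)); print(e.round(1).tolist())
    mm=lambda *a:np.array(a)/1000
    obv=[("top",mm(-58,0,113),(222,268.3)),("scene",mm(-58,0,113),(370.6,200.4)),("top",mm(35,30,53),(216.7,242.3)),("top",mm(35,-30,53),(240.5,242.3)),
    ("scene",mm(0,0,99),(386.6,211.6)),("top",mm(-125,40,45),(212.5,295.3)),("top",mm(-125,-40,45),(238.5,296.3)),("top",mm(75,0,0)+mm(-9,0,65),(228.5,231))]
    pv,e=fit(obv,[.6,.28,0]); print("vise",pv.round(4)); print(e.round(1).tolist())
    t=cv2.imread("pics/top0.png"); s=cv2.imread("pics/scene0.png")
    m=cv2.inRange(cv2.cvtColor(t,cv2.COLOR_BGR2HSV),(45,100,40),(75,255,255)); m[:,:270]=0;m[:,360:]=0
    r=cv2.minAreaRect(cv2.findNonZero(m)); b=cv2.boxPoints(r); w=np.array([at("top",q,.03) for q in b]); print("tray",w.round(3).tolist(),w.mean(0).round(4),[np.linalg.norm(w[i]-w[i-1]).round(3) for i in range(4)])
    print("spacer",at("top",(322,252),.03))
    k=5
    def dot(im,n,X,o,c): q=((proj(n,X)[0]-o)*k).astype(int); cv2.circle(im,tuple(int(z) for z in q),2,c,-1)
    V=[mm(x,y,z) for x,y,z in [(-125,40,45),(-125,-40,45),(75,40,45),(75,-40,45),(35,30,53),(35,-30,53),(-29,30,53),(-29,-30,53),(-20,6,99),(-20,-6,99),(20,6,99),(20,-6,99),(-68,7,113),(-48,7,113),(-68,-7,113),(-48,-7,113)]]
    G=[cp(a*.036,b*.036,.005) for a,b in [(np.cos(i),np.sin(i)) for i in np.arange(0,6.3,.4)]]+[cp(u,v,n) for u in(-.031,.031) for v in(-.0065,.0065) for n in(.008,.042)]+[o[1] for o in obs[:4]]
    T=[]
    for n,im,ov,oc in(("top",t,(202,225),(370,195)),("scene",s,(335,192),(235,240))):
        for p,L,o in((pv,V,ov),(pc,G,oc)):
            a=tile(im,o[0],o[1],80,60 if n=="scene" and p is pv else 75,k)
            for X in L: dot(a,n,W(p,X),np.array(o),(255,0,255))
            T.append(cv2.copyMakeBorder(a,0,max(0,300-a.shape[0]),0,0,0)[:300])
    cv2.imwrite("pics/o1.png",np.vstack([np.hstack(T[:2]),np.hstack(T[2:])]))
E
python3 fit.py
```

```text
console [ 0.5887 -0.2444 -0.027 ]
[[-0.2, 0.3], [-1.4, -0.0], [-1.8, -0.9], [-0.7, -1.1], [-0.9, -0.1], [-0.9, -0.3], [-1.1, 1.2], [-0.7, 0.9], [-0.7, -1.2]]
vise [ 0.5975  0.2594 -0.1127]
[[-0.0, 0.8], [-0.9, 0.5], [1.5, -0.5], [-2.5, -0.1], [-0.5, 0.4], [-0.8, -0.3], [0.1, -0.6], [-0.5, 0.0]]
tray [[0.425, 0.098, 0.03], [0.625, 0.076, 0.03], [0.605, -0.075, 0.03], [0.406, -0.049, 0.03]] [0.5151 0.0126 0.03  ] [np.float64(0.148), np.float64(0.201), np.float64(0.153), np.float64(0.201)]
spacer [ 0.58099821 -0.02334196  0.03      ]
```

View pics/o1.png

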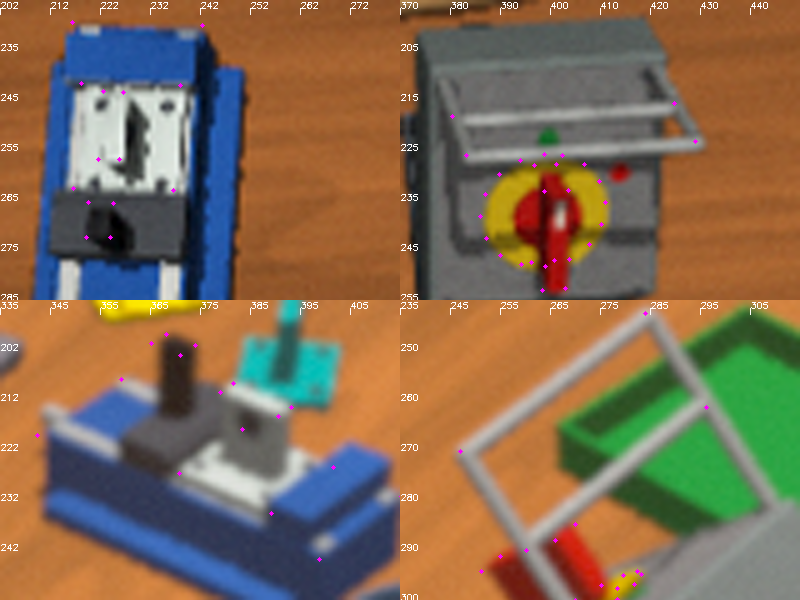

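```bash
cat >> h.py <<'E'
from scipy.spatial.transform import Rotation as Ro
def frame(yaw,tilt=0,spin=0):
    # yaw of object; tool x towards -x of object, y along +y, z down; tilt leans for the console face
    return Ro.from_euler("z",yaw)*Ro.from_matrix([[-1,0,0],[0,1,0],[0,0,-1]])*Ro.from_euler("y",-tilt)*Ro.from_euler("z",spin)
def now():
    s=monitor.get_state(); return np.array(s["eef_pos"]),Ro.from_quat(s["tcp_rot"]),s
def row(p,R,tp,tR):
    d=R.inv().apply(np.array(tp)-p)/.4; r=(R.inv()*tR).as_rotvec()/np.pi
    print("row",d.round(3).tolist(),r.round(3).tolist(),"| mm",np.linalg.norm(d*400).round(),"deg",np.degrees(np.linalg.norm(r*np.pi)).round())
E
cat > con.py <<'E'
from fit import *
pc=np.array([.5887,-.2444,-.027]); pv=np.array([.5975,.2594,-.1127])
Rc=frame(pc[2],.7); Rv=frame(pv[2])
axis=lambda n:W(pc,cp(0,0,n))[0]
E
python3 - <<'E'
from con import *
p,R,s=now(); print(Rc.apply([0,0,1]), Ro.from_euler("z",pc[2]).apply(-N))
a=np.array([.6,.3,.32]); row(p,R,a,Rv); b=axis(.034+.13); print(b,axis(.034)); row(a,Rv,b,Rc)
E
```

```text
[ 0.64398288 -0.01739176 -0.76484219] [ 0.64398288 -0.01739176 -0.76484219]
row [-1.206, -0.521, -0.177] [-0.001, -0.0, -0.061] | mm 530.0 deg 11.0
[ 0.48308681 -0.24154775  0.24043412] [ 0.56680458 -0.24380868  0.14100463]
row [0.138, -1.378, 0.199] [-0.01, -0.223, -0.026] | mm 560.0 deg 40.0
```

```bash
python3 -m handwheel '[[-0.9,-0.4,-0.18,0,0,-0.06,1],[-0.9,-0.4,-0.18,0,0,-0.06,1],[-0.9,-0.4,-0.18,0,0,-0.06,1],[-0.9,-0.4,-0.18,0,0,-0.06,1],[-0.9,-0.4,-0.18,0,0,-0.06,1],[-0.9,-0.4,-0.18,0,0,-0.06,1],[-0.9,-0.4,-0.18,0,0,-0.06,1],[-0.9,-0.4,-0.18,0,0,-0.06,1]]' 30; python3 - <<'E'
from con import *
p,R,s=now(); a=np.array([.58,-.0,.32]); row(p,R,a,Rv); b=axis(.034+.13); row(a,Rv,b,Rc)
E
```

```text
time: 1.1
eef_pos: [0.4993, 0.3817, 0.3221]
tcp_rot: [0.06, 0.998, -0.0, -0.0]
contact_force: [-0.1, 0.9, -0.0]
opening: 0.999
finger_force: 0.0
row [-0.314, -0.923, 0.005] [-0.0, -0.0, -0.002] | mm 390.0 deg 0.0
row [0.173, -0.627, 0.199] [-0.01, -0.223, -0.026] | mm 272.0 deg 40.0
```

```bash
python3 -m handwheel '[[-0.31,-0.92,0,0,0,0,1],[-0.31,-0.92,0,0,0,0,1],[-0.31,-0.92,0,0,0,0,1],[-0.31,-0.92,0,0,0,0,1],[-0.31,-0.92,0,0,0,0,1],[-0.31,-0.92,0,0,0,0,1],[-0.31,-0.92,0,0,0,0,1]]' && python3 -m handwheel '[[0.17,-0.63,0.2,-0.01,-0.22,-0.026,1],[0.17,-0.63,0.2,-0.01,-0.22,-0.026,1],[0.17,-0.63,0.2,-0.01,-0.22,-0.026,1],[0.17,-0.63,0.2,-0.01,-0.22,-0.026,1],[0.17,-0.63,0.2,-0.01,-0.22,-0.026,1],[0.17,-0.63,0.2,-0.01,-0.22,-0.026,1],[0.17,-0.63,0.2,-0.01,-0.22,-0.026,1]]'; python3 - <<'E'
from con import *
p,R,s=now(); print(s["qpos"].round(2)); row(p,R,axis(.164),Rc); row(p,R,axis(.034),Rc)
t=eyes.read_camera("top")[:,:,::-1]; c=eyes.read_camera("scene")[:,:,::-1]
cv2.imwrite("pics/n_top.png",t);cv2.imwrite("pics/n_scene.png",c)
print(proj("top",p),proj("scene",p))
cv2.imwrite("pics/n1.png",np.hstack([tile(t,365,190,80,110,5),tile(c,225,200,80,110,5)]))
E
```

```text
time: 1.98
eef_pos: [0.5783, 0.0015, 0.3214]
tcp_rot: [0.06, 0.998, 0.0, -0.001]
contact_force: [-0.8, 0.3, 0.5]
opening: 0.997
finger_force: 0.0
time: 2.85
eef_pos: [0.482, -0.2378, 0.2423]
tcp_rot: [0.014, 0.941, -0.004, 0.339]
contact_force: [0.9, -0.4, -0.6]
opening: 1.001
finger_force: 0.0
[-0.86 -0.28  2.26  0.72  0.8  -2.82]
row [0.001, -0.009, 0.005] [0.0, -0.003, -0.001] | mm 4.0 deg 1.0
row [-0.002, -0.01, 0.33] [0.0, -0.003, -0.001] | mm 132.0 deg 1.0
[[408.48568058 265.21115331]] [[230.92353278 242.07034205]]
```

View pics/n1.png

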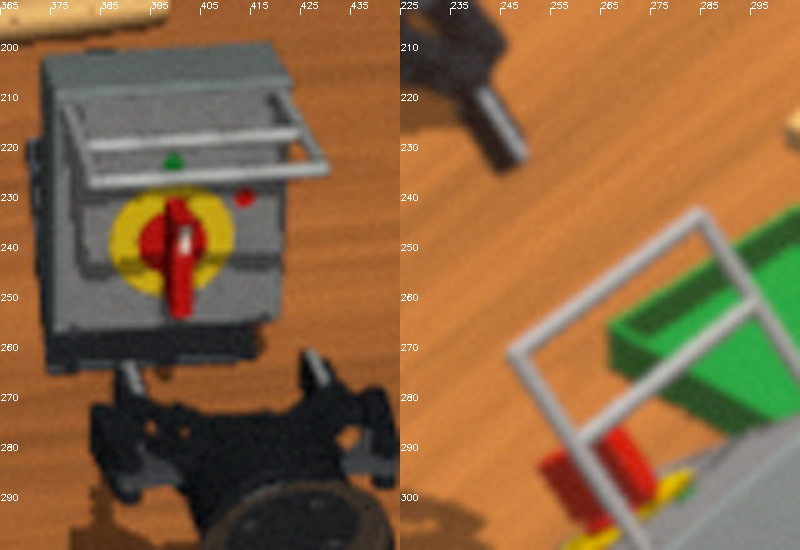

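The pad midpoint is at top (409,264.5) against a predicted (408.5,265.2). The view is consistent to about 1 px, so I go in along the axis.

```bash
python3 -m handwheel '[[0,-0.01,0.1,0,0,0,1],[0,-0.01,0.2,0,-0.003,0,1],[0,-0.01,0.3,0,-0.003,0,1],[0,-0.01,0.32,0,-0.003,0,1],[0,-0.01,0.32,0,-0.003,0,1]]' && python3 - <<'E'
from con import *
p,R,s=now(); print(s["qpos"].round(2)); row(p,R,axis(.036),Rc)
t=eyes.read_camera("top")[:,:,::-1]; c=eyes.read_camera("scene")[:,:,::-1]
cv2.imwrite("pics/n2.png",np.hstack([tile(t,365,190,80,110,5),tile(c,225,200,80,110,5)]))
E
```

```text
time: 3.58
eef_pos: [0.5717, -0.2356, 0.1587]
tcp_rot: [0.022, 0.944, -0.007, 0.329]
contact_force: [0.0, 0.0, 0.8]
opening: 1.0
finger_force: 0.0
[-0.7   0.04  2.14  0.81  0.55 -2.84]
row [0.036, -0.021, 0.023] [-0.004, -0.01, -0.005] | mm 19.0 deg 2.0
```

View pics/n2.png

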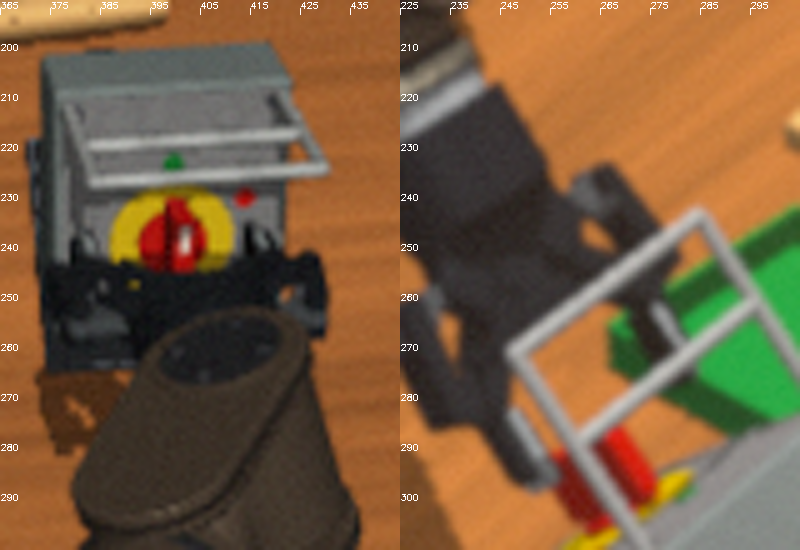

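The last joint hit its range limit, so the pose fell 19 mm short, off the handle and with no contact. I back out and use the half-turned grasp.

```bash
python3 -m handwheel '[[0,0,-0.12,0,0,0,1],[0,0,-0.25,0,0,0,1],[0,0,-0.3,0,0,0.05,1],[0,0,-0.3,0,0,0.5,1],[0,0,-0.3,0,0,0.5,1],[0,0,-0.3,0,0,0.5,1],[0,0,-0.3,0,0,0.5,1],[0,0,-0.3,0,0,0.5,1],[0,0,-0.3,0,0,0.5,1],[0,0,-0.3,0,0,0.5,1],[0,0,-0.3,0,0,0.5,1],[0,0,-0.3,0,0,0.5,1]]' && python3 - <<'E'
from con import *
Rh=Rc*Ro.from_euler("z",np.pi)
p,R,s=now(); print(s["qpos"].round(2)); row(p,R,axis(.164),Rh)
E
```

```text
time: 5.18
eef_pos: [0.4962, -0.2337, 0.2537]
tcp_rot: [0.684, 0.651, 0.227, 0.239]
contact_force: [-0.6, -0.5, 0.4]
opening: 0.997
finger_force: 0.0
[-0.81 -0.26  2.22  0.66  0.78 -1.15]
row [-0.021, -0.045, 0.006] [-0.003, 0.011, 0.495] | mm 20.0 deg 89.0
```

```bash
python3 -m handwheel '[[-0.02,-0.045,0.006,-0.003,0.011,0.495,1],[-0.02,-0.045,0.006,-0.003,0.011,0.495,1],[-0.02,-0.045,0.006,-0.003,0.011,0.495,1],[-0.02,-0.045,0.006,-0.003,0.011,0.495,1],[-0.02,-0.045,0.006,-0.003,0.011,0.495,1],[-0.02,-0.045,0.006,-0.003,0.011,0.495,1],[-0.02,-0.045,0.006,-0.003,0.011,0.495,1],[-0.02,-0.045,0.006,-0.003,0.011,0.495,1],[-0.02,-0.045,0.006,-0.003,0.011,0.495,1],[-0.02,-0.045,0.006,-0.003,0.011,0.495,1],[-0.02,-0.045,0.006,-0.003,0.011,0.495,1]]' && python3 - <<'E'
from con import *
Rh=Rc*Ro.from_euler("z",np.pi)
p,R,s=now(); print(s["qpos"].round(2)); row(p,R,axis(.164),Rh); row(p,R,axis(.036),Rh)
E
```

```text
time: 6.55
eef_pos: [0.4834, -0.2409, 0.2398]
tcp_rot: [0.94, -0.012, 0.342, 0.004]
contact_force: [0.5, -0.1, 0.0]
opening: 0.998
finger_force: 0.0
[-0.86 -0.27  2.26  0.74  0.79  0.3 ]
row [0.0, 0.002, -0.002] [-0.001, 0.0, -0.0] | mm 1.0 deg 0.0
row [0.001, 0.002, 0.318] [-0.001, 0.0, -0.0] | mm 127.0 deg 0.0
```

```bash
python3 -m handwheel '[[0,0,0.1,0,0,0,1],[0,0,0.2,0,0,0,1],[0,0.002,0.28,0,0,0,1],[0,0.002,0.318,0,0,0,1],[0,0.002,0.318,0,0,0,1],[0,0.002,0.318,0,0,0,0.2],[0,0.002,0.318,0,0,0,-0.2],[0,0.002,0.318,0,0,0,-0.4],[0,0.002,0.318,0,0,0,-1],[0,0.002,0.318,0,0,0,-1],[0,0.002,0.318,0,0,0,-1],[0,0.002,0.318,0,0,0,-1]]' 25 && python3 - <<'E'
from con import *
Rh=Rc*Ro.from_euler("z",np.pi)
p,R,s=now(); print(s["qpos"].round(2),s["wrist_torque"],s["opening"]*85); row(p,R,axis(.036),Rh)
E
```

```text
time: 8.05
eef_pos: [0.5651, -0.2447, 0.1425]
tcp_rot: [0.939, -0.013, 0.342, 0.004]
contact_force: [-3.5, -3.1, 2.2]
opening: 0.142
finger_force: 29.5
[-0.73  0.06  2.16  0.93  0.55  0.14] [-0.27544787  0.54889494 -0.15153908] 12.091744177150073
row [0.001, -0.002, 0.001] [0.0, 0.0, -0.001] | mm 1.0 deg 0.0
```

Grip is on the bar (12 mm opening, small forces). Turn clockwise 60 degrees, which is positive about tool z.

```bash
python3 -m handwheel '[[0,0,0,0,0,0.05,-1],[0,0,0,0,0,0.1,-1],[0,0,0,0,0,0.15,-1],[0,0,0,0,0,0.2,-1],[0,0,0,0,0,0.25,-1],[0,0,0,0,0,0.3,-1],[0,0,0,0,0,0.335,-1],[0,0,0,0,0,0.34,-1],[0,0,0,0,0,0.34,-1]]' && python3 - <<'E'
from con import *
Rh=Rc*Ro.from_euler("z",np.pi)
p,R,s=now(); print(s["wrist_torque"],s["opening"]*85,R.inv().apply(s["contact_force"]),R.inv().apply(s["wrist_torque"])); print((Rh.inv()*R).as_rotvec())
E
```

```text
time: 9.18
eef_pos: [0.5642, -0.2467, 0.1418]
tcp_rot: [0.803, -0.489, 0.298, -0.167]
contact_force: [-7.6, -8.5, 0.1]
opening: 0.144
finger_force: 33.2
[-1.25734119  1.09886507 -0.29713381] 12.243594971757993 [ 4.94933591  9.14670776 -4.75922777] [-1.49814542  0.51750008 -0.60370009]
[-6.99258278e-03  1.77171206e-05  1.06603605e+00]
```

```bash
python3 -m handwheel '[[0,0,0,0,0,0,-0.2],[0,0,0,0,0,0,0.4],[0,0,0,0,0,0,0.4],[0,0,-0.06,0,0,0,0.4],[0,0,-0.15,0,0,0,0.4],[0,0,-0.3,0,0,0,0.4],[0,0,-0.4,0,0,0,0.4],[0,0,-0.45,0,0,0,0.4]]' && python3 - <<'E'
from con import *
p,R,s=now(); print(s["qpos"].round(2))
t=eyes.read_camera("top")[:,:,::-1]; c=eyes.read_camera("scene")[:,:,::-1]
cv2.imwrite("pics/n3.png",np.hstack([tile(t,365,190,80,110,5),tile(c,225,220,80,110,5)]))
jg=W(pv,np.array([-.058,0,.097]))[0]
for k in (0,np.pi):
  row(p,R,[.48,-.05,.3],Rv*Ro.from_euler("z",k))
print(jg); row(np.array([.48,-.05,.3]),Rv,jg+[0,0,.09],Rv); row(np.array([.48,-.05,.3]),Rv,jg,Rv)
E
```

```text
time: 10.18
eef_pos: [0.4491, -0.2409, 0.2824]
tcp_rot: [0.802, -0.489, 0.298, -0.171]
contact_force: [0.5, 0.1, 0.4]
opening: 0.698
finger_force: 0.0
[-0.93 -0.4   2.27  0.69  0.92  1.4 ]
row [-0.383, -0.299, 0.008] [-0.227, 0.148, 0.654] | mm 194.0 deg 127.0
row [-0.383, -0.299, 0.008] [-0.127, -0.194, -0.299] | mm 194.0 deg 68.0
[0.53986795 0.26592277 0.097     ]
row [-0.06, 0.802, 0.282] [0.0, 0.0, 0.0] | mm 341.0 deg 0.0
row [-0.06, 0.802, 0.507] [0.0, 0.0, 0.0] | mm 380.0 deg 0.0
```

View pics/n3.png

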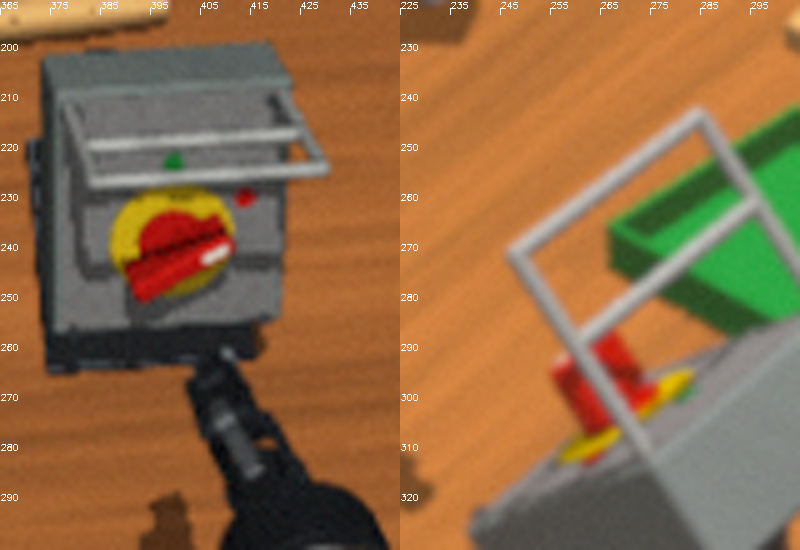

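The pointer sits at the red mark (white end at top (408,240)) and the isolator is off. On to the vise.

```bash
python3 -m handwheel '[[-0.38,-0.3,0.01,-0.127,-0.194,-0.3,0],[-0.38,-0.3,0.01,-0.127,-0.194,-0.3,0],[-0.38,-0.3,0.01,-0.127,-0.194,-0.3,0],[-0.38,-0.3,0.01,-0.127,-0.194,-0.3,0],[-0.38,-0.3,0.01,-0.127,-0.194,-0.3,0],[-0.38,-0.3,0.01,-0.127,-0.194,-0.3,0],[-0.38,-0.3,0.01,-0.127,-0.194,-0.3,0],[-0.38,-0.3,0.01,-0.127,-0.194,-0.3,0]]' && python3 -m handwheel '[[0.06,-0.15,0,0,0,0,0],[0.06,-0.3,0,0,0,0,0],[0.06,-0.45,0,0,0,0,0],[0.06,-0.6,0.14,0,0,0,0],[0.06,-0.74,0.28,0,0,0,0],[0.06,-0.8,0.28,0,0,0,0],[0.06,-0.8,0.28,0,0,0,0]]'; python3 - <<'E'
from con import *
p,R,s=now(); print(s["qpos"].round(2)); jg=W(pv,np.array([-.058,0,.097]))[0]
Rw=Rv*Ro.from_euler("z",np.pi); row(p,R,jg,Rw); print(proj("top",p),proj("scene",p),proj("top",p+R.apply([0,0,.019])),proj("scene",p+R.apply([0,0,.019])))
t=eyes.read_camera("top")[:,:,::-1]; c=eyes.read_camera("scene")[:,:,::-1]
cv2.imwrite("pics/n4.png",np.hstack([tile(t,190,220,80,100,5),tile(c,330,160,80,100,5)]))
E
```

```text
time: 11.28
eef_pos: [0.4819, -0.0501, 0.2967]
tcp_rot: [0.998, -0.056, -0.002, -0.001]
contact_force: [-0.8, 0.5, 0.0]
opening: 0.498
finger_force: 0.0
time: 12.15
eef_pos: [0.5386, 0.2666, 0.1824]
tcp_rot: [0.998, -0.055, -0.004, -0.0]
contact_force: [0.8, -0.6, -0.6]
opening: 0.498
finger_force: 0.0
[0.29 0.19 1.82 0.   1.14 1.97]
row [0.005, 0.001, 0.213] [0.0, 0.003, 0.001] | mm 85.0 deg 1.0
[[216.5026994  265.14513091]] [[370.01274214 179.16230403]] [[217.99289009 266.44128057]] [[369.80099144 185.14169023]]
```

View pics/n4.png

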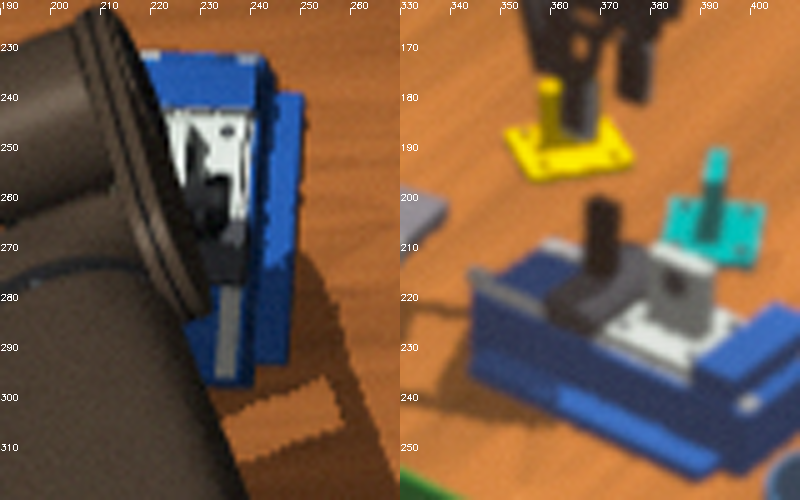

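Scene: the fingertip midpoint is near (371.5,183.5), straight above the grip top (370.6,200). The fit agrees within 1 px, so I descend and close.

```bash
python3 -m handwheel '[[0.005,0,0.08,0,0.003,0,0],[0.005,0,0.15,0,0.003,0,0],[0.005,0,0.2,0,0.003,0,0],[0.005,0,0.21,0,0.003,0,0],[0.005,0,0.21,0,0.003,0,-0.4],[0.005,0,0.21,0,0.003,0,-1],[0.005,0,0.21,0,0.003,0,-1],[0.005,0,0.21,0,0.003,0,-1]]' 40 && python3 - <<'E'
from con import *
p,R,s=now(); print(s["opening"]*85); jg=W(pv,np.array([-.058,0,.097]))[0]
Rw=Rv*Ro.from_euler("z",np.pi); row(p,R,jg,Rw); print(R.inv().apply(s["contact_force"]))
E
```

```text
time: 13.25
eef_pos: [0.5439, 0.2663, 0.1039]
tcp_rot: [0.998, -0.056, 0.005, -0.002]
contact_force: [2.0, 4.7, -0.7]
opening: 0.156
finger_force: 41.7
13.269038206596642
row [-0.01, 0.002, 0.017] [-0.002, -0.003, 0.0] | mm 8.0 deg 1.0
[ 1.44136577 -4.9005474   0.75169489]
```

```bash
python3 -m handwheel '[[-0.03,0,0,0,0,0,-1],[-0.06,0,0,0,0,0,-1],[-0.09,0,0,0,0,0,-1],[-0.11,0,0,0,0,0,-1],[-0.117,0,0,0,0,0,-1],[-0.117,0,0,0,0,0,-1],[-0.117,0,0,0,0,0,-1]]' && python3 - <<'E'
from con import *
p,R,s=now(); print(s["opening"]*85,R.inv().apply(s["contact_force"]),p-[.5439,.2663,.1039])
E
```

```text
time: 14.12
eef_pos: [0.4992, 0.2718, 0.1039]
tcp_rot: [0.998, -0.056, 0.008, -0.003]
contact_force: [5.7, 6.0, -4.2]
opening: 0.161
finger_force: 41.6
13.680976783247704 [ 4.89574066 -6.6074307   4.35403739] [-4.46870578e-02  5.49745582e-03  3.88668895e-05]
```

```bash
python3 -m handwheel '[[-0.008,0,0,0,0,0,-1],[-0.01,0,0,0,0,0,-1],[-0.01,0,0,0,0,0,-1]]' && python3 - <<'E'
from con import *
p,R,s=now(); print(s["opening"]*85,R.inv().apply(s["contact_force"]),p-[.5439,.2663,.1039])
E
```

```text
time: 14.5
eef_pos: [0.4991, 0.2718, 0.104]
tcp_rot: [0.998, -0.056, 0.013, -0.004]
contact_force: [18.3, 6.7, -13.0]
opening: 0.154
finger_force: 40.5
13.079975667054061 [17.11184206 -8.59693792 13.56630599] [-4.47998344e-02  5.54521357e-03  8.70577830e-05]
```

The jaw is at its stop (force rises, no more travel, 45 mm moved). I relax, release and rise.

```bash
python3 -m handwheel '[[0.008,0,0,0,0,0,-1],[0.008,0,0,0,0,0,-0.6],[0.008,0,0,0,0,0,0],[0.008,0,0,0,0,0,0],[0.008,0,-0.1,0,0,0,0],[0.008,0,-0.2,0,0,0,0],[0.008,0,-0.25,0,0,0,0]]' && python3 - <<'E'
from con import *
q=np.array([.4991,.2718,.104]); Rz=Ro.from_euler("z",pv[2]); print("jaw in vise frame",Rz.inv().apply(q-np.r_[pv[:2],0]))
p,R,s=now(); Rw=Rv*Ro.from_euler("z",np.pi)
g=W(pv,np.array([0,0,.088]))[0]; row(p,R,g+[0,0,.09],Rw); row(p,R,g,Rw); print(g)
row(p,R,q+np.r_[Rz.apply([.103,0,0])[:2],-.016],Rw)
t=eyes.read_camera("top")[:,:,::-1]; c=eyes.read_camera("scene")[:,:,::-1]
cv2.imwrite("pics/n5.png",np.hstack([tile(t,190,220,80,100,5),tile(c,330,160,80,100,5)]))
E
```

```text
time: 15.38
eef_pos: [0.4955, 0.2702, 0.2045]
tcp_rot: [0.998, -0.056, 0.005, -0.001]
contact_force: [0.8, -0.5, -0.4]
opening: 0.501
finger_force: 0.0
jaw in vise frame [-0.09917028  0.00125512  0.104     ]
row [0.256, -0.001, 0.069] [-0.001, -0.003, 0.0] | mm 106.0 deg 1.0
row [0.253, -0.001, 0.294] [-0.001, -0.003, 0.0] | mm 155.0 deg 1.0
[0.5975 0.2594 0.088 ]
row [0.263, -0.004, 0.294] [-0.001, -0.003, 0.0] | mm 158.0 deg 1.0
```

View pics/n5.png

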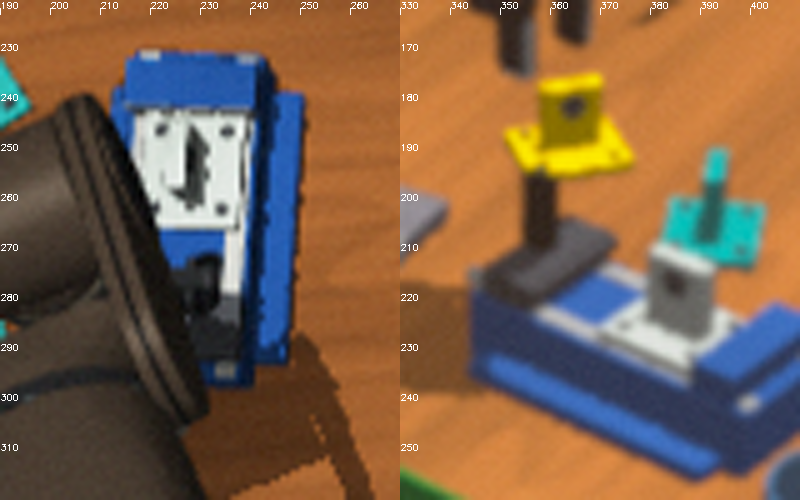

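The jaw is fully open and the bracket lies free, with its base at top (227,254) and the lug standing up. Now grasp the lug.

```bash
python3 -m handwheel '[[0.14,-0.002,0.03,0,0,0,0],[0.257,-0.002,0.08,0,0,0,0],[0.257,-0.002,0.17,0,-0.003,0,0],[0.257,-0.002,0.26,0,-0.003,0,0],[0.257,-0.002,0.3,0,-0.003,0,0],[0.257,-0.002,0.3,0,-0.003,0,0],[0.257,-0.002,0.3,0,-0.003,0,-0.4],[0.257,-0.002,0.3,0,-0.003,0,-1],[0.257,-0.002,0.3,0,-0.003,0,-1],[0.257,-0.002,0.3,0,-0.003,0,-1]]' 40 && python3 - <<'E'
from con import *
p,R,s=now(); print(p,s["opening"]*85,R.inv().apply(s["contact_force"]))
E
```

```text
time: 16.73
eef_pos: [0.5991, 0.2597, 0.0848]
tcp_rot: [0.998, -0.056, 0.001, -0.001]
contact_force: [0.6, -0.2, 6.9]
opening: 0.134
finger_force: 40.2
[0.59913302 0.25968776 0.08484947] 11.403197203897115 [ 0.61806106  0.15959052 -6.94627237]
```

```bash
python3 -m handwheel '[[0,0,-0.05,0,0,0,-1],[0,0,-0.12,0,0,0,-1],[0,0,-0.25,0,0,0,-1],[0,0,-0.35,0,0,0,-1],[0,0,-0.35,0,0,0,-1]]' && python3 - <<'E'
from con import *
p,R,s=now(); print(s["opening"]*85,s["contact_force"],s["finger_force"],s["qpos"].round(2))
Rt=frame(-.12)*Ro.from_euler("z",np.pi); row(p,R,[.472,.019,.13],Rt); row(p,R,[.472,.019,.0448],Rt)
E
```

```text
time: 17.35
eef_pos: [0.6001, 0.2599, 0.2281]
tcp_rot: [0.998, -0.056, 0.003, -0.002]
contact_force: [0.0, 0.5, -3.0]
opening: 0.135
finger_force: 39.3
11.497037012283608 [ 0.0433144   0.46434115 -3.01752164] 39.3307900428772 [0.25 0.25 1.66 0.   1.22 1.93]
row [-0.253, 0.635, 0.241] [-0.001, -0.002, 0.003] | mm 290.0 deg 1.0
row [-0.254, 0.636, 0.454] [-0.001, -0.002, 0.003] | mm 329.0 deg 1.0
```

```bash
python3 -m handwheel '[[-0.05,0.13,0,0,0,0,-1],[-0.1,0.26,0,0,0,0,-1],[-0.16,0.39,0,0,0,0,-1],[-0.2,0.52,0.06,0,0,0,-1],[-0.25,0.635,0.14,0,0,0.003,-1],[-0.253,0.635,0.24,0,-0.002,0.003,-1],[-0.253,0.635,0.24,0,-0.002,0.003,-1],[-0.253,0.635,0.24,0,-0.002,0.003,-1]]' && python3 - <<'E'
from con import *
p,R,s=now(); print(s["opening"]*85,s["contact_force"],s["finger_force"])
Rt=frame(-.12)*Ro.from_euler("z",np.pi); row(p,R,[.472,.019,.0448],Rt); 
t=eyes.read_camera("top")[:,:,::-1]; c=eyes.read_camera("scene")[:,:,::-1]
cv2.imwrite("pics/n6.png",np.hstack([tile(t,270,230,80,100,5),tile(c,260,200,100,100,4)[:,:400] if 0 else cv2.copyMakeBorder(tile(c,260,200,100,100,4),0,100,0,0,0)]))
E
```

```text
time: 18.35
eef_pos: [0.4694, 0.0185, 0.127]
tcp_rot: [0.998, -0.06, -0.004, -0.001]
contact_force: [0.8, 0.3, -1.9]
opening: 0.132
finger_force: 40.1
11.18415888918366 [ 0.76192911  0.25019034 -1.93787477] 40.11217474937439
row [0.008, -0.002, 0.205] [-0.0, 0.003, -0.0] | mm 82.0 deg 0.0
```

View pics/n6.png

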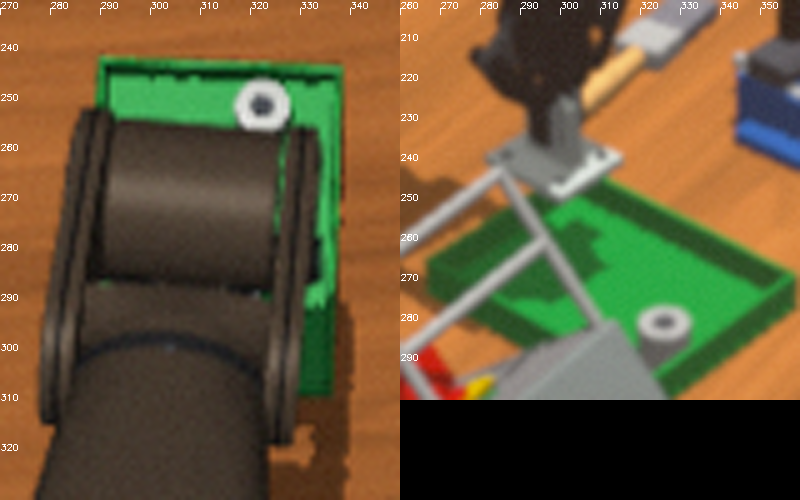

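The bracket is held level above the free -x part of the tray, clear of the spacer at top (321,252). I lower it slowly.

```bash
python3 -m handwheel '[[0.008,-0.002,0.08,0,0.003,0,-1],[0.008,-0.002,0.14,0,0.003,0,-1],[0.008,-0.002,0.18,0,0.003,0,-1],[0.008,-0.002,0.192,0,0.003,0,-1],[0.008,-0.002,0.198,0,0.003,0,-1],[0.008,-0.002,0.202,0,0.003,0,-1],[0.008,-0.002,0.202,0,0.003,0,-1],[0.008,-0.002,0.202,0,0.003,0,-1]]'
```

```text
time: 19.45
eef_pos: [0.472, 0.0186, 0.0461]
tcp_rot: [0.998, -0.06, 0.001, -0.0]
contact_force: [-0.3, -0.3, -2.3]
opening: 0.137
finger_force: 40.2
```

Still carrying 2 N of weight, so lower in half-millimetre steps until it rests.

```bash
python3 -m handwheel '[[0,0,0.002,0,0,0,-1],[0,0,0.003,0,0,0,-1],[0,0,0.004,0,0,0,-1],[0,0,0.004,0,0,0,-1]]'; python3 -m handwheel '[[0,0,0.001,0,0,0,-1],[0,0,0.001,0,0,0,-1]]'
```

```text
time: 19.95
eef_pos: [0.4718, 0.0187, 0.0448]
tcp_rot: [0.998, -0.06, 0.0, -0.0]
contact_force: [-3.1, -0.2, 4.9]
opening: 0.136
finger_force: 41.3
time: 20.2
eef_pos: [0.4718, 0.0187, 0.0448]
tcp_rot: [0.998, -0.06, -0.0, -0.0]
contact_force: [-5.9, 0.4, 8.3]
opening: 0.134
finger_force: 41.9
```

It rests on the floor (upward force). Open, retreat and look.

```bash
python3 -m handwheel '[[0,0,0,0,0,0,-0.6],[0,0,0,0,0,0,-0.2],[0,0,0,0,0,0,0],[0,0,-0.05,0,0,0,0],[0,0,-0.15,0,0,0,0],[0,0,-0.3,0,0,0,0],[0,0,-0.45,0,0,0,0]]' && python3 -m handwheel '[[0,0.15,-0.1,0,0,0,0],[0,0.3,-0.1,0,0,0,0],[0,0.45,-0.1,0,0,0,0],[0,0.6,-0.1,0,0,0,0],[0,0.6,-0.1,0,0,0,0]]'; python3 - <<'E'
from con import *
p,R,s=now(); print(s["contact_force"],s["dq"].round(2))
t=eyes.read_camera("top")[:,:,::-1]; c=eyes.read_camera("scene")[:,:,::-1]
cv2.imwrite("pics/n7.png",np.hstack([cv2.resize(t[120:350,120:500],(400,242)),cv2.resize(c[180:410,140:520],(400,242))]))
cv2.imwrite("pics/n7.png",np.vstack([np.hstack([cv2.resize(t[120:350,120:500],(400,242)),cv2.resize(c[160:390,140:520],(400,242))]),np.hstack([tile(t,275,235,80,70,5),tile(c,260,210,100,70,4)[:350] if 0 else cv2.resize(tile(c,260,220,100,80,4),(400,350))])]))
E
```

```text
time: 21.08
eef_pos: [0.4711, 0.0186, 0.2251]
tcp_rot: [0.998, -0.06, 0.0, -0.001]
contact_force: [-0.2, 0.9, -0.2]
opening: 0.499
finger_force: 0.0
time: 21.7
eef_pos: [0.4417, -0.2233, 0.2634]
tcp_rot: [0.998, -0.064, 0.0, -0.0]
contact_force: [-0.2, 0.5, -0.2]
opening: 0.497
finger_force: 0.0
[-0.23846259  0.47064728 -0.16757161] [ 0.06 -0.02  0.03  0.03  0.02  0.02]
```

View pics/n7.png

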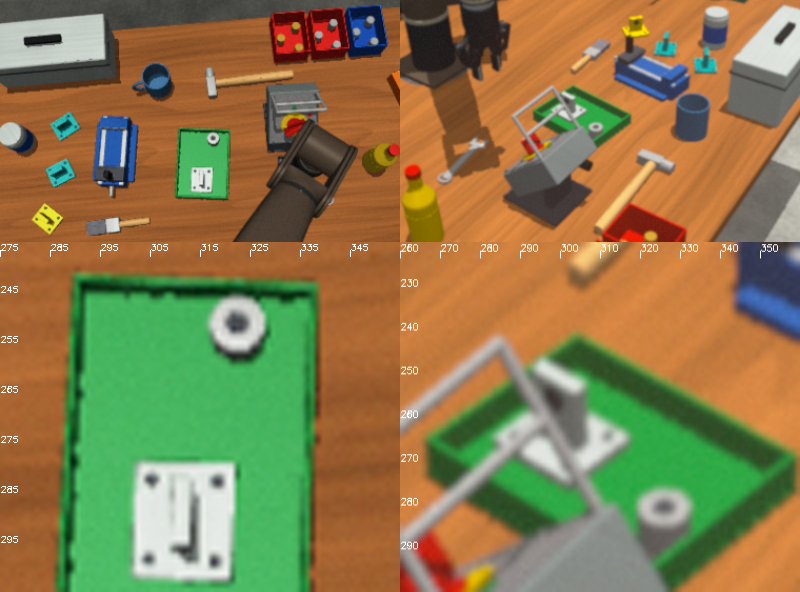

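The bracket lies flat on the tray floor at about top (312,289). The spacer is in place at (322,252), the jaw is open, the handle is off, and everything else is undisturbed. The gripper is clear.

```bash
python3 -c "
from plant import ctrl; print(ctrl.sign_off())"
```

```text
the job is handed in; nothing more can be done
None
```

The job is done and handed in at about 22 s: isolator off, vise jaw fully open, and the bracket flat on its base on the tray floor beside the untouched spacer.

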